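# Fit the carrier plate on the microscope stage and load the coverslip chambers

### The arm

A 6-joint arm with a two-finger parallel gripper is mounted at the origin on the work surface. World frame = base frame: x ahead of the robot, y to its left, z up, the work surface at z = 0. Lengths are in m, angles in degrees, forces in N, time in s.
With the tool pointing down it reaches from about 0.4 to 0.825 m from the base axis. Payload 7 kg.
Tool frame: the origin (TCP) lies at the very end of the fingers, on their centre line; the grasp point (between the pads) lies 19 mm behind it; z points along the fingers, y is the line along which they close (so a half turn about z gives the same grasp; the last joint's range is limited). The gripper opens to 88 mm and grips with 3 to 60 N. Pads are 19 mm wide; open, the fingers measure 130 mm over their backs; the gripper's body (78 mm by 193 mm) begins 47 mm behind the grasp point.
Start: joints at [92.538, 20.546, 0.682, 0, -70.136, -16.507], TCP at [0.163, 0.655, 0.227] pointing down, gripper open.
Joint ranges: [-176.03, 176.03], [-82.01, 121.73], [-58.28, 71.71], [-173.87, 95.51], [-174.79, -0.11], [-173.66, 173.66]. Speed limits (degrees/s): [136.94, 136.94, 172.46, 180, 180, 180].

### API

Orientations are given as [roll, pitch, yaw] about the fixed x, y, z axes, in that order (R = Rz(yaw) Ry(pitch) Rx(roll)).
In Python, from plant import ctrl, viewer gives the robot as it stands.
- The arm moves only by the tool servo_tool, never from a script. Its argument "rows" is a list of rows, each a list of 6 numbers: the shift along the world's x, y, z in mm, then the turn, a rotation vector about the world's x, y, z in degrees. A call has 1 to 5 rows; each row shifts and turns the commanded pose from where the row before left it; what a row does not reach is not made up. A row lasts 1/12 s, in which the tool goes at most 41.7 mm and 7.16 degrees, less where a joint would pass 70% of its speed; a pose out of reach is approached as far as the arm can. A call is refused whole if a number of a shift passes 41.7 or a number of a turn 7.16, either way. A call with a gripper value outside its range is refused whole. "fingers" is the finger opening in mm, from 0 to 87.6, set as the call begins (left out, the last holds). The fingers move at their own pace and stop on an object; the grip force is fixed at half the most. Time passes only in rows, so rows that do not move let the fingers close. It gives the time, the measured TCP pose, the force and the opening at its end, in the units of the state.
- ctrl.get_obs(): the state, without advancing time (a new reading comes with each control period).
- viewer.snapshot(name): name is "scene" or "top" or "wrist"; returns (picture, depth): 420x560x3 uint8, red, green, blue; 420x560 float32, m along the optical axis (not along the pixel's ray), 0 where there is no reading.
- viewer.calibration(name): a dict with "fx", "fy", "cx", "cy" (pixels), "origin" and "rotation" of the camera in the world. Camera axes: x right, y up, looking along -z (the intrinsics and any distortion apply to the point x, -y, -z); pixel columns grow to the right and rows downward; lengths in m; the calibration is good to about 2 mm. A picture is of the moment at which its call begins: read the wrist's pose just before it. calibration takes no time and is no camera call; for the wrist camera it gives the pose at the moment of the call.
- ctrl.close_job(): hands the job in, once; it reports no verdict.
The state is a dict: "clock": time; "joint_pos": joint angles; "qvel": joint speeds; "tau": joint torques, N m; "tool_pos": TCP position; "orientation": TCP orientation; "force": force on the tool from outside, world axes, zero at the start; "moment": the same for the moment, N m; "opening": finger opening in m.
Only numpy, scipy, OpenCV 4.12 (cv2) and the standard library are available. Lean on these libraries where they do the work, as an engineer would, in place of code of your own. Each camera call takes 0.05 s, during which the arm holds its last target. There are 200 camera calls.

### The job

Pick up the aluminium carrier plate by its grip rib, lay it on the stage of the macro microscope and slide it about gently until both its holes drop over the stage's two locating pins and it lies flat on the stage. Then set the two steel coverslip chambers, upright and without dropping them, one into each of the plate's two pockets, and let go. Leave everything else where it is.

Things in the scene. Friction and masses are not known exactly. Their poses are not given: they have to be found in the camera images.
- stand: Fixed macro-microscope stand; origin on the bench below the middle of its stage, z up. White base 58 mm high, x -120 to +120, y -130 to +190 mm; column and optics, up to 390 mm high, stand at y +130 mm and beyond, clear of the stage. On the base is a hand-driven X-Y stage; its dark top carriage (190 mm in x, 136 in y) has its top face 92 mm above the bench, drive knobs at its +x side.
- stage_centre (a point): Point 92 mm above the stand's origin; does not move with the carriage. The carriage is where the last user left it: its centre up to 8 mm from here in x and also in y, not turned, not measured; stiff slides (40 N to shift). Two steel pins, 6 mm thick, round noses, stand 9 mm above its face at (+62, +30) and (-62, -30) mm from its own centre.
- plate: Loose aluminium carrier plate, 0.3 kg, 160 (x) x 100 (y) x 8 mm; origin at the centre of its underside. Flat-sided grip rib across its middle: 10 mm thick (x), 64 long (y), top 32 mm above the underside. Through holes of 9 mm for the pins at (+62, +30) and (-62, -30) mm; a half turn makes no difference. Not yet on the pins, its underside rests on their noses, 9 mm above the carriage.
- pocket_a (a point): Plate's pocket at x = +46, y = 0 mm: round, 38 mm wide, open above, 5 mm deep to a ledge for the chamber. The point is the centre of that ledge, 3 mm above the plate's underside.
- pocket_b (a point): Same at x = -46 mm: centre of the other pocket's ledge, 3 mm above the plate's underside.
- chamber_a: Loose round stainless-steel coverslip chamber, a low thick-walled ring with a glass floor: 35 mm in diameter, 14 mm high, about 50 g; origin at the centre of its underside, z up. It starts upright on the bench. Either chamber may go into either pocket.
- chamber_b: The second coverslip chamber, the same as chamber_a.
- eyepiece: Loose black eyepiece, 38 mm in diameter, 44 mm high, standing on the bench near the chambers; origin at the centre of its underside. Not part of the job.
- objective: Loose steel objective lens standing on the bench, 32 mm in diameter, 50 mm high. Not part of the job.
- cleaner: Loose small amber bottle, 40 mm in diameter, 85 mm high. Not part of the job.
- tweezers: Loose steel tweezers lying on the bench, 127 mm long. Not part of the job.
- slide_box: Loose small white slide box, 34 x 86 x 24 mm. Not part of the job.
- marker: Loose white and black marker pen lying on the bench, 137 mm long, 14 mm thick. Not part of the job.
There are look-alikes about, which are no part of the job. Leave any red look-alike of the chamber_a alone.

How it is judged:
By the outcome, as a careful person would: the job done as asked, in the order asked, and still so for the second after the job is handed in, with the robot touching nothing.
It also fails if it takes over 64 s, if anything falls off the work surface, if the arm or the gripper's body presses on something with over 40 N, if the wrist force passes 120 N, or if a joint passes its speed limit or range.

## Working session

There is one attempt and no reset: what is moved stays moved. The work goes in short steps, Python scripts to look and compute and a tool call to move; the robot and the scene stay as the last step left them, time stands still between calls to the robot, and variables do not carry over. Pictures are saved under pics/ and viewed, on a budget of 10 in all, crops included, one or two more only if the job needs it, and the job is handed in when it is done.

Besides the shell and the picture viewer there is one more tool, called after "Emit:" as name([rows], argument=value, ...), one row to a line, values as JSON. servo_tool: Moves the arm, as the interface text tells. Its arguments: {"type":"object","properties":{"rows":{"type":"array","items":{"type":"array","items":{"type":"number"}}},"fingers":{"type":"number"}},"required":["rows"]}

```bash
ls; mkdir -p pics; cat > h.py <<'E'
import numpy as np, cv2
from plant import ctrl, viewer
def snap(n):
    c=viewer.calibration(n); p,d=viewer.snapshot(n); return c,p,d
def world(c,u,v,dep):
    u,v,dep=map(np.asarray,(u,v,dep))
    p=np.stack([(u-c['cx'])/c['fx']*dep,-(v-c['cy'])/c['fy']*dep,-dep],-1)
    return p@np.array(c['rotation']).T+np.array(c['origin'])
def onplane(c,u,v,z):
    o=np.array(c['origin']); r=world(c,u,v,np.ones(np.shape(u)))-o
    return o+r*((z-o[2])/r[...,2])[...,None]
def save(n,p): cv2.imwrite('pics/'+n+'.png',p[...,::-1])
E
python3 - <<'E'
from h import *
o=ctrl.get_obs(); print(o)
for n in('top','scene','wrist'):
    c,p,d=snap(n); save(n+'0',p); print(n,c); np.savez('pics/'+n+'0.npz',p=p,d=d)
E
```

```text
pics
{'clock': 0.0, 'joint_pos': array([ 9.25393633e+01,  2.05943629e+01,  6.33985745e-01, -1.85255368e-02,
       -7.01383354e+01, -1.65060912e+01]), 'qvel': array([-0.03105278,  0.02200018,  0.00429943, -0.01103685, -0.00731792,
        0.01722041]), 'tau': array([ 8.63644673e-04, -5.82716274e+01,  2.93061072e+01,  6.99706972e+00,
        7.16474999e-03, -1.50871174e-04]), 'tool_pos': array([0.16284467, 0.65454881, 0.2255963 ]), 'orientation': array([ 1.79900407e+02, -1.13510873e-02, -1.39730271e+01]), 'force': array([-0.04080426, -0.39435189, -0.44678211]), 'moment': array([ 0.02098569, -0.05943822, -0.00855164]), 'opening': 0.08762107159976688}
top {'fx': 394.7697912961747, 'fy': 394.7697912961747, 'cx': 281.7860594095912, 'cy': 210.13733301465408, 'origin': array([ 0.40950675, -0.1687173 ,  0.86791955]), 'rotation': array([ 10.80522922,  -0.77063273, -89.80414399])}
scene {'fx': 500.74697476381533, 'fy': 500.74697476381533, 'cx': 273.60660000829785, 'cy': 214.86287105021393, 'origin': array([1.11864808, 0.66453361, 0.82144946]), 'rotation': array([ 53.03072845,  -0.73867261, 145.32760069])}
wrist {'fx': 299.7577720896435, 'fy': 299.7577720896435, 'cx': 281.59773142107065, 'cy': 206.98916965232587, 'origin': array([0.22988629, 0.63891445, 0.38483179]), 'rotation': array([-1.51514817e+01, -4.89758541e-02, -1.03909664e+02])}
```

```bash
cat > fix.py <<'E'
s=open('h.py').read()
s=s.replace("np.array(c['rotation']).T","Rm(c).T").replace("def world","from scipy.spatial.transform import Rotation as R\ndef Rm(c): return R.from_euler('xyz',c['rotation'],degrees=True).as_matrix()\ndef world",1)
open('h.py','w').write(s)
E
python3 fix.py
```

```text
(no output)
```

View pics/top0.png

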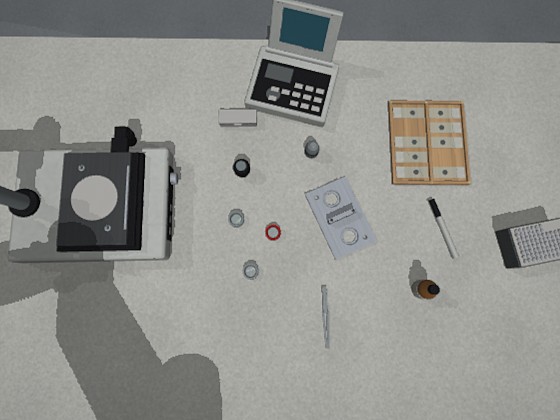

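View pics/scene0.png

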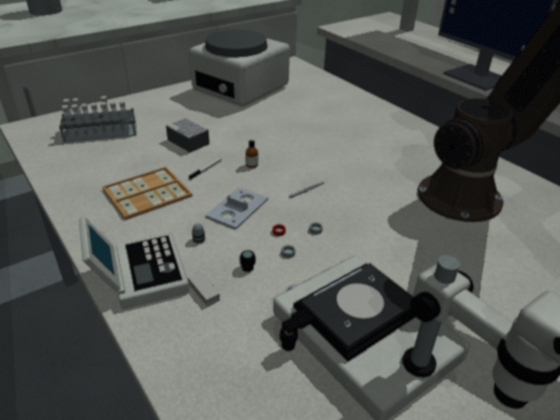

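```bash
python3 - <<'E'
from h import *
z=np.load('pics/top0.npz');p,d=z['p'],z['d'];c=viewer.calibration('top')
V,U=np.mgrid[:420,:560]
W=world(c,U,V,d); Z=np.where(d>0,W[...,2],-1)
def show(name,m,zpl=None):
    n,l,s,ce=cv2.connectedComponentsWithStats(m.astype(np.uint8))
    for i in range(1,n):
        if s[i,4]<25: continue
        q=W[l==i]; pts=q[:,:2].astype(np.float32)*1000
        r=cv2.minAreaRect(pts); print(name,ce[i].round(1),s[i,4],'z',np.percentile(q[:,2]*1000,[5,50,95]).round(1),'rect',np.round(r[0],1),np.round(r[1],1),round(r[2],1),'med',(np.median(pts,0)).round(1))
print('bench z',np.median(Z[300:340,250:300]))
box=np.zeros_like(d,bool);box[140:300,215:400]=1
show('low',box&(Z>.004)&(Z<.07))
show('rib',box&(Z>.022)&(U>300)&(V>170)); 
st=np.zeros_like(d,bool);st[140:260,5:180]=1
show('car',st&(Z>.084)&(Z<.097)); show('base',st&(Z>.05)&(Z<.066))
show('pins',st&(Z>.096)&(Z<.11))
a=cv2.resize(p[140:260,20:180],None,fx=5,fy=5,interpolation=cv2.INTER_CUBIC);save('st',a)
E
```

```text
bench z 0.0001011407389163721
low [311.2 149.4] 210 z [10.2 39.3 50.5] rect [ 709.  -244.6] [31.3 26.5] 62.3 med [ 704.2 -243.7]
low [394.9 160.9] 396 z [ 5.3  8.4 13.8] rect [ 688. -438.] [ 21.7 106.2] 89.2 med [ 690.3 -437.8]
low [241. 168.] 259 z [24.6 43.3 46.5] rect [662.5 -89.8] [35.6 35.7] 67.3 med [659.2 -90.5]
low [339.9 217.7] 2816 z [ 5.5  8.3 27.9] rect [ 559.  -308.4] [160.1 100.7] 24.3 med [ 556.7 -307.8]
low [235.3 219. ] 126 z [ 5.1 12.9 16.4] rect [552.  -78.4] [32.4 32.7] 2.8 med [553.8 -76.8]
low [272.1 232.2] 125 z [ 4.6 13.3 16.1] rect [ 523.3 -159.5] [32.8 32.5] 89.2 med [ 524.1 -158.4]
low [249.9 271.4] 116 z [ 5.5 13.8 16.3] rect [ 438.8 -110.9] [32.  32.7] 0.4 med [ 437.7 -112. ]
low [323.7 293.2] 54 z [5.  7.  9.6] rect [ 394.1 -270.4] [25.2  8.6] 0.2 med [ 394.  -270.5]
rib [341.2 215.6] 150 z [27.2 32.2 34.6] rect [ 558.6 -308.1] [10.  64.2] 24.4 med [ 557.9 -307.3]
car [ 94.9 197.8] 6617 z [89.3 92.3 94.6] rect [594.9 197.8] [218.7 138.4] 1.8 med [580.  194.1]
car [ 21.2 202. ] 69 z [84.9 90.9 96.8] rect [572.1 342.5] [14.3 31. ] 74.9 med [570. 340.]
base [ 84.7 207.5] 8273 z [55.  58.1 60.8] rect [578.6 221. ] [239.7 322.2] 1.2 med [560.1 290.2]
pins [ 17.4 200.8] 75 z [ 96.7 102.5 108.2] rect [571.9 342.5] [13.2 30.6] 73.5 med [570.8 339.3]
```

View pics/st.png

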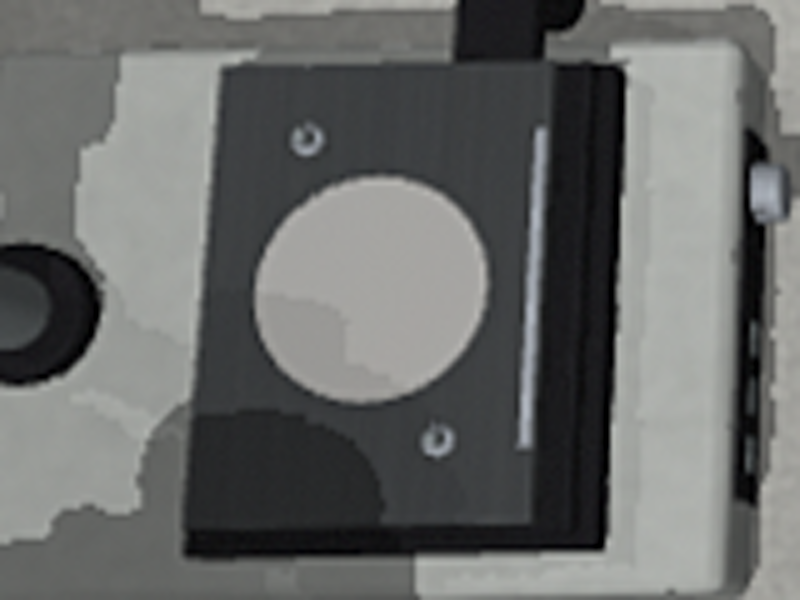

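```bash
python3 - <<'E'
from h import *
z=np.load('pics/top0.npz');p=z['p'];c=viewer.calibration('top')
a=p[140:260,20:180].astype(int); g=cv2.resize(a.astype(np.uint8),None,fx=5,fy=5,interpolation=cv2.INTER_CUBIC).mean(2)
P=[]
for u,v in((308,138),(437,439)):
    w=g[v-22:v+23,u-22:u+23]; m=(w>105)
    ct,_=cv2.findContours(m.astype(np.uint8),0,1); (x,y),r=cv2.minEnclosingCircle(max(ct,key=cv2.contourArea))
    U=20+(u-22+x+.5)/5-.5; V=140+(v-22+y+.5)/5-.5
    P.append(onplane(c,np.array(U),np.array(V),.0985)); print(U,V,r/5,P[-1]*1000)
dv=P[0]-P[1]; print('len',np.linalg.norm(dv[:2])*1000,'yaw',np.degrees(np.arctan2(dv[1],dv[0])-np.arctan2(60,124)),'ctr',(P[0]+P[1])/2)
E
```

```text
81.06800003051758 167.6680000305176 3.146517753601074 [640.96176249 225.54602405  98.5       ]
107.3 228.1 3.301534652709961 [518.59833205 162.55944296  98.5       ]
len 137.6231031016669 yaw 1.4161549882634994 ctr [0.57978005 0.19405273 0.0985    ]
```

Emit:
servo_tool([
  [20,-36,0,0,0,0],
  [20,-36,0,0,0,0],
  [20,-36,0,0,0,-7],
  [20,-36,0,0,0,-7],
  [20,-36,0,0,0,-7],
])

```text
clock: 0.57
tool_pos: [0.2634, 0.473, 0.2262]
orientation: [180.0, -0.0, -35.3]
force: [0.7, -0.2, 0.4]
opening: 0.0873
```

Emit:
servo_tool([
  [20,-36,0,0,0,-7],
  [20,-36,0,0,0,-7],
  [18,-37,0,0,0,-7],
  [16,-37,0,0,0,-7],
  [16,-37,0,0,0,-2.7],
])

```text
clock: 0.98
tool_pos: [0.3532, 0.29, 0.2266]
orientation: [-180.0, 0.0, -66.1]
force: [1.9, 1.6, -0.5]
opening: 0.0878
```

Emit:
servo_tool([
  [12,-37,0,0,0,0],
  [12,-37,0,0,0,0],
  [12,-37,0,0,0,0],
  [12,-37,0,0,0,0],
  [12,-37,0,0,0,0],
])

```text
clock: 1.4
tool_pos: [0.4129, 0.1051, 0.2268]
orientation: [-180.0, 0.0, -65.6]
force: [2.2, 1.0, 0.2]
opening: 0.0872
```

Emit:
servo_tool([
  [12,-37,0,0,0,0],
  [12,-37,0,0,0,0],
  [12,-37,0,0,0,0],
  [12,-37,0,0,0,0],
  [12,-37,0,0,0,0],
])

```text
clock: 1.82
tool_pos: [0.473, -0.08, 0.2267]
orientation: [-180.0, 0.0, -65.7]
force: [0.8, 1.0, 0.3]
opening: 0.0877
```

Emit:
servo_tool([
  [14,-37,-10,0,0,0],
  [14,-37,-10,0,0,0],
  [14,-37,-10,0,0,0],
  [14,-37,-10,0,0,0],
  [14,-37,-10,0,0,0],
])

```text
clock: 2.23
tool_pos: [0.5431, -0.2651, 0.1758]
orientation: [180.0, 0.0, -65.7]
force: [1.2, 0.9, 0.6]
opening: 0.0874
```

Emit:
servo_tool([
  [8,-20,-6,0,0,0],
  [8,-20,-10,0,0,0],
  [0,0,0,0,0,0],
  [0,0,0,0,0,0],
], fingers=50)

```text
clock: 2.57
tool_pos: [0.5582, -0.3039, 0.1588]
orientation: [179.9, 0.1, -65.8]
force: [-0.5, -0.0, 0.2]
opening: 0.0666
```

```bash
python3 - <<'E'
from h import *
o=ctrl.get_obs(); print(o['tool_pos'],o['orientation'])
c,p,d=snap('wrist'); save('w1',p)
V,U=np.mgrid[:420,:560]; W=world(c,U,V,d); Z=np.where(d>0,W[...,2],-1)
near=(np.abs(W[...,0]-.559)<.11)&(np.abs(W[...,1]+.308)<.11)
for nm,m in(('plate',near&(Z>.004)&(Z<.04)),('rib',near&(Z>.025)&(Z<.04))):
    n,l,s,ce=cv2.connectedComponentsWithStats(m.astype(np.uint8)); i=1+s[1:,4].argmax()
    q=W[l==i]*1000; print(nm,s[i,4],cv2.minAreaRect(q[:,:2].astype(np.float32)),np.percentile(q[:,2],[5,50,95]))
E
```

```text
[ 0.55822954 -0.30393226  0.158847  ] [ 1.79871920e+02  1.03654927e-01 -6.57910691e+01]
plate 12522 ((556.94384765625, -306.8802795410156), (160.25885009765625, 100.38220977783203), 24.421321868896484) [ 7.26468461  8.88699397 31.71538125]
rib 685 ((557.2080688476562, -307.443115234375), (9.997130393981934, 63.102752685546875), 24.129959106445312) [31.50048371 32.79866729 34.03940342]
```

View pics/w1.png

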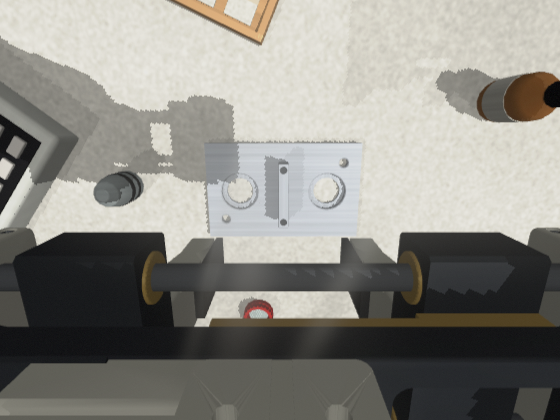

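Emit:
servo_tool([
  [-1,-3.3,-30,0,0,0],
  [0,0,-35,0,0,0],
  [0,0,-30,0,0,0],
  [0,0,-20,0,0,0],
  [0,0,-16,0,0,0],
], fingers=40)

```text
clock: 3.03
tool_pos: [0.5572, -0.305, 0.0283]
orientation: [180.0, 0.1, -65.6]
force: [0.6, -0.3, -0.3]
opening: 0.0401
```

Emit:
servo_tool([
  [0,0,-10,0,0,0],
  [0,0,-6,0,0,0],
  [0,0,0,0,0,0],
])

```text
clock: 3.28
tool_pos: [0.5577, -0.3056, 0.0132]
orientation: [180.0, 0.0, -65.6]
force: [0.3, -0.5, 0.2]
opening: 0.0402
```

Emit:
servo_tool([
  [0,0,0,0,0,0],
  [0,0,0,0,0,0],
  [0,0,0,0,0,0],
  [0,0,0,0,0,0],
  [0,0,0,0,0,0],
], fingers=0)

```text
clock: 3.7
tool_pos: [0.5583, -0.3064, 0.0143]
orientation: [-179.9, -0.0, -65.7]
force: [-0.0, -0.1, -0.1]
opening: 0.012
```

Emit:
servo_tool([
  [0,0,0,0,0,0],
  [0,0,0,0,0,0],
  [0,0,0,0,0,0],
  [0,0,0,0,0,0],
])

```text
clock: 4.03
tool_pos: [0.558, -0.3064, 0.0142]
orientation: [-180.0, -0.0, -65.7]
force: [-1.9, -0.2, 5.7]
opening: 0.0101
```

Emit:
servo_tool([
  [0,0,10,0,0,0],
  [0,0,25,0,0,0],
  [0,0,35,0,0,0],
  [0,0,35,0,0,0],
  [0,10,30,0,0,0],
])

```text
clock: 4.45
tool_pos: [0.5578, -0.2972, 0.1506]
orientation: [180.0, -0.0, -65.7]
force: [1.5, 0.0, -3.2]
opening: 0.0096
```

Emit:
servo_tool([
  [2,25,0,0,0,-2],
  [2,35,0,0,0,-3],
  [2,35,0,0,0,-3],
  [2,35,0,0,0,-3],
  [2,35,0,0,0,-3],
])

```text
clock: 4.87
tool_pos: [0.5672, -0.1297, 0.1486]
orientation: [180.0, 0.0, -79.9]
force: [0.7, 0.6, -3.3]
opening: 0.0099
```

Emit:
servo_tool([
  [2,35,0,0,0,-3],
  [2,35,0,0,0,-3],
  [2,35,0,0,0,-2.9],
  [2,35,0,0,0,0],
  [2,35,0,0,0,0],
])

```text
clock: 5.28
tool_pos: [0.5772, 0.0454, 0.1486]
orientation: [180.0, 0.0, -88.6]
force: [1.4, -0.6, -3.6]
opening: 0.0099
```

Emit:
servo_tool([
  [2,35,0,0,0,0],
  [1,35,0,0,0,0],
  [0,35,0,0,0,0],
  [0,25,0,0,0,0],
  [0,10,0,0,0,0],
])

```text
clock: 5.7
tool_pos: [0.5805, 0.1871, 0.1484]
orientation: [180.0, 0.0, -88.4]
force: [0.3, -0.4, -3.1]
opening: 0.0095
```

Emit:
servo_tool([
  [0,6,0,0,0,0],
  [0,0,0,0,0,0],
  [0,0,0,0,0,0],
])

```text
clock: 5.95
tool_pos: [0.5806, 0.189, 0.1483]
orientation: [180.0, -0.0, -88.6]
force: [-0.5, -0.3, -3.3]
opening: 0.0096
```

```bash
cat > pl.py <<'E'
from h import *
import sys
o=ctrl.get_obs(); t=o['tool_pos']*1000; print('tcp',t.round(1),o['orientation'].round(2),o['force'].round(1))
for nm in sys.argv[2:]:
    c,p,d=snap(nm); save(nm+sys.argv[1],p)
    V,U=np.mgrid[:420,:560]; W=world(c,U,V,d)*1000
    near=(d>0)&(np.abs(W[...,0]-t[0])<110)&(np.abs(W[...,1]-t[1])<80); top=t[2]-6
    for lab,m in(('plate',near&(abs(W[...,2]-top)<4)),('rib',near&(abs(W[...,2]-top-24)<4))):
        n,l,s,ce=cv2.connectedComponentsWithStats(m.astype(np.uint8)); 
        if n<2: continue
        i=1+s[1:,4].argmax(); q=W[l==i]; print(nm,lab,s[i,4],[np.round(x,1) for x in cv2.minAreaRect(q[:,:2].astype(np.float32))],np.median(q[:,2]))
E
python3 pl.py 2 wrist top
```

```text
tcp [580.6 189.  148.3] [ 1.7995e+02 -2.0000e-02 -8.8580e+01] [-0.5 -0.3 -3.3]
wrist plate 18509 [array([579.9, 161.3]), array([161.1,  45.9]), np.float64(1.4)] 143.06380468510125
wrist rib 1497 [array([577.6, 173. ]), array([31.9, 25.2]), np.float64(68.8)] 167.12623025851843
top plate 1915 [array([582. , 166.4]), array([159.7,  62.5]), np.float64(1.1)] 142.53457616259146
top rib 75 [array([581.7, 164.7]), array([ 9.7, 21.9]), np.float64(0.6)] 166.16009098365436
```

View pics/wrist2.png

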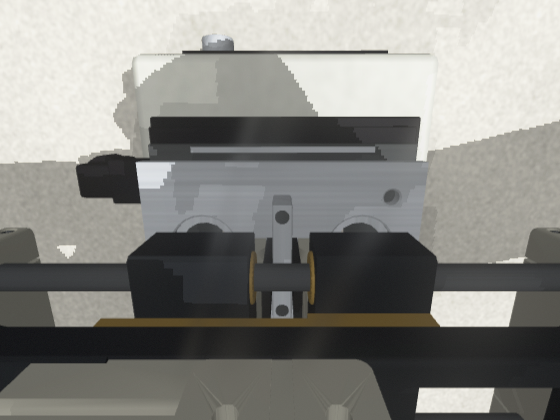

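Emit:
servo_tool([
  [-1.2,4,-8,0,0,0],
  [-1,3.5,-10,0,0,0],
  [0,0,-8,0,0,0],
  [0,0,-2,0,0,0],
  [0,0,0,0,0,0],
])

```text
clock: 6.47
tool_pos: [0.578, 0.1966, 0.119]
orientation: [179.9, -0.1, -88.6]
force: [-0.0, 0.2, -3.8]
opening: 0.0096
```

```bash
sleep 0; python3 pl.py 3 top wrist; python3 - <<'E'
from h import *
a=cv2.imread('pics/top3.png')[150:250,40:150]; b=cv2.imread('pics/wrist3.png')[100:300,60:460]
a=cv2.resize(a,None,fx=6,fy=6,interpolation=cv2.INTER_CUBIC); cv2.imwrite('pics/t3c.png',a)
E
```

```text
tcp [578.  196.6 119. ] [ 1.7987e+02 -8.0000e-02 -8.8580e+01] [-0.   0.2 -3.8]
top plate 1761 [array([579.8, 174.4]), array([160.8,  62.2]), np.float64(1.5)] 113.0512837731601
top rib 67 [array([579.1, 172.2]), array([21.3, 10.2]), np.float64(89.2)] 136.76303329740625
wrist plate 18919 [array([578.1, 169.5]), array([161.1,  46.3]), np.float64(1.6)] 114.52333431284148
wrist rib 1497 [array([580.1, 181. ]), array([25.2, 32. ]), np.float64(24.3)] 138.51921721789012
```

View pics/t3c.png

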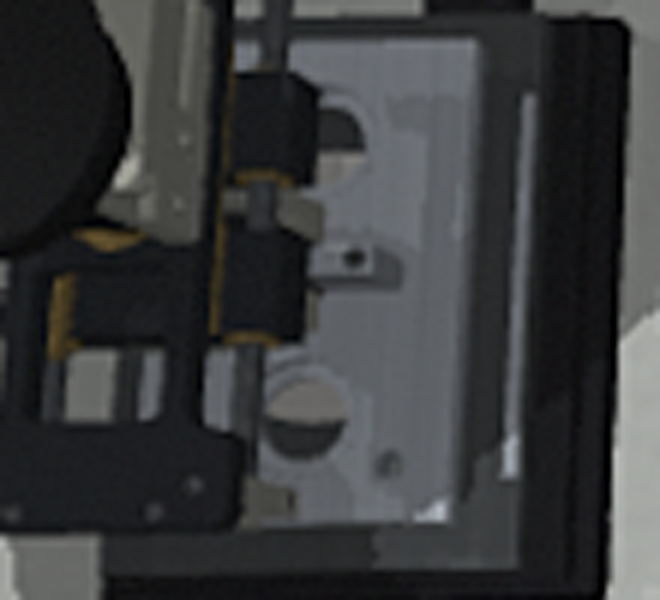

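```bash
python3 - <<'E'
from h import *
p=cv2.imread('pics/top3.png'); c=viewer.calibration('top')
g=cv2.resize(p[215:238,93:116],None,fx=10,fy=10,interpolation=cv2.INTER_CUBIC).mean(2)
m=(g<np.percentile(g,50)-14).astype(np.uint8); 
n,l,s,ce=cv2.connectedComponentsWithStats(m)
for i in range(1,n):
    if s[i,4]>60:
        U,V=93+(ce[i][0]+.5)/10-.5,215+(ce[i][1]+.5)/10-.5
        print(s[i],U,V,onplane(c,np.array(U),np.array(V),.1131)*1000)
print(onplane(c,np.array(104.25),np.array(226.75),.1131)*1000)
E
```

```text
[   0   29  230  201 3872] 107.44976756198348 233.6122159090909 [505.88927952 155.07519058 113.1       ]
[   0   47   50   69 2269] 94.44722344645218 221.99385191714413 [528.24383919 181.86334601 113.1       ]
[  93   99   48   49 1790] 104.23927374301675 226.94670391061453 [518.73009877 162.30494965 113.1       ]
[519.1113244  162.31774298 113.1       ]
```

Emit:
servo_tool([
  [-0.2,0.3,-1.5,0,0,0],
  [0,0,-1.5,0,0,0],
  [0,0,-1,0,0,0],
  [0,0,-1,0,0,0],
  [0,0,0,0,0,0],
])

```text
clock: 6.98
tool_pos: [0.5785, 0.1975, 0.1154]
orientation: [180.0, -0.0, -88.6]
force: [0.1, 0.9, -3.4]
opening: 0.01
```

Emit:
servo_tool([
  [0,0,-0.5,0,0,0],
  [0,0,-0.5,0,0,0],
  [0,0,0,0,0,0],
  [0,0,0,0,0,0],
])

```text
clock: 7.32
tool_pos: [0.5785, 0.1975, 0.1146]
orientation: [180.0, 0.0, -88.6]
force: [-0.3, -0.3, -4.2]
opening: 0.01
```

Emit:
servo_tool([
  [0,0,-0.5,0,0,0],
  [0,0,-0.5,0,0,0],
  [0,0,0,0,0,0],
  [0,0,0,0,0,0],
])

```text
clock: 7.65
tool_pos: [0.5787, 0.1976, 0.1136]
orientation: [-180.0, 0.0, -88.6]
force: [0.6, 1.1, -3.3]
opening: 0.0094
```

Emit:
servo_tool([
  [0,0,-0.5,0,0,0],
  [0,0,-0.5,0,0,0],
  [0,0,0,0,0,0],
  [0,0,0,0,0,0],
])

```text
clock: 7.98
tool_pos: [0.5789, 0.1979, 0.1128]
orientation: [-180.0, 0.0, -88.6]
force: [0.1, 1.7, -2.6]
opening: 0.0095
```

Emit:
servo_tool([
  [0,0,-0.5,0,0,0],
  [0,0,-0.5,0,0,0],
  [0,0,0,0,0,0],
  [0,0,0,0,0,0],
])

```text
clock: 8.32
tool_pos: [0.579, 0.198, 0.1118]
orientation: [-179.9, 0.0, -88.6]
force: [1.6, 3.8, -3.0]
opening: 0.0099
```

Emit:
servo_tool([
  [0.3,0.6,0,0,0,0],
  [0,0,-0.5,0,0,0],
  [0,0,-0.5,0,0,0],
  [0,0,0,0,0,0],
])

```text
clock: 8.65
tool_pos: [0.5789, 0.1982, 0.1104]
orientation: [-180.0, 0.0, -88.6]
force: [1.9, 3.3, -2.4]
opening: 0.0099
```

Emit:
servo_tool([
  [0,0,-0.5,0,0,0],
  [0,0,-0.5,0,0,0],
  [0,0,0,0,0,0],
  [0,0,0,0,0,0],
])

```text
clock: 8.98
tool_pos: [0.5789, 0.1982, 0.1095]
orientation: [-180.0, 0.0, -88.6]
force: [2.0, 2.0, -2.1]
opening: 0.0098
```

Holes are going over the pins (about 5 mm below nose height, low forces). Continue down to the face.

Emit:
servo_tool([
  [0.3,0.3,-0.5,0,0,0],
  [0,0,-0.5,0,0,0],
  [0,0,-0.5,0,0,0],
  [0,0,0,0,0,0],
])

```text
clock: 9.32
tool_pos: [0.579, 0.1983, 0.1079]
orientation: [180.0, -0.0, -88.6]
force: [1.6, 1.1, -2.3]
opening: 0.0102
```

Emit:
servo_tool([
  [0,0,-0.5,0,0,0],
  [0,0,-0.5,0,0,0],
  [0,0,0,0,0,0],
  [0,0,0,0,0,0],
])

```text
clock: 9.65
tool_pos: [0.579, 0.1983, 0.1069]
orientation: [180.0, -0.0, -88.6]
force: [0.7, 2.3, -3.0]
opening: 0.01
```

Emit:
servo_tool([
  [0,0,-0.5,0,0,0],
  [0,0,-0.5,0,0,0],
  [0,0,0,0,0,0],
  [0,0,0,0,0,0],
])

```text
clock: 9.98
tool_pos: [0.5791, 0.1984, 0.1061]
orientation: [180.0, -0.0, -88.6]
force: [0.1, 1.4, -1.1]
opening: 0.0098
```

Emit:
servo_tool([
  [0,0,-0.5,0,0,0],
  [0,0,-0.5,0,0,0],
  [0,0,0,0,0,0],
  [0,0,0,0,0,0],
])

```text
clock: 10.32
tool_pos: [0.5791, 0.1983, 0.1061]
orientation: [-180.0, -0.0, -88.6]
force: [-3.8, 2.7, 7.0]
opening: 0.0099
```

Emit:
servo_tool([
  [0,0,-0.5,0,0,0],
  [0,0,-0.5,0,0,0],
  [0,0,0,0,0,0],
  [0,0,0,0,0,0],
])

```text
clock: 10.65
tool_pos: [0.5791, 0.1983, 0.106]
orientation: [-180.0, -0.0, -88.5]
force: [-5.9, 0.2, 14.4]
opening: 0.01
```

Emit:
servo_tool([
  [0,0,1,0,0,0],
  [0,0,0.5,0,0,0],
  [0,0,0,0,0,0],
])

```text
clock: 10.9
tool_pos: [0.5791, 0.1983, 0.1061]
orientation: [-180.0, -0.0, -88.6]
force: [-3.2, 0.8, 7.0]
opening: 0.0099
```

Emit:
servo_tool([
  [0,0,0,0,0,0],
  [0,0,0,0,0,0],
  [0,0,0,0,0,0],
  [0,0,0,0,0,0],
  [0,0,2,0,0,0],
], fingers=40)

```text
clock: 11.32
tool_pos: [0.5788, 0.1981, 0.1069]
orientation: [179.9, -0.0, -88.6]
force: [0.6, -0.3, 0.1]
opening: 0.0368
```

Emit:
servo_tool([
  [0,0,15,0,0,0],
  [0,0,30,0,0,0],
  [0,-10,35,0,0,0],
  [0,-20,20,0,0,0],
  [0,-20,5,0,0,0],
])

```text
clock: 11.73
tool_pos: [0.5811, 0.149, 0.2172]
orientation: [-179.6, 0.1, -88.5]
force: [0.1, 0.1, -0.3]
opening: 0.04
```

Emit:
servo_tool([
  [0,-10,0,0,0,0],
  [0,-20,0,0,0,0],
  [0,0,0,0,0,0],
  [0,0,0,0,0,0],
])

```text
clock: 12.07
tool_pos: [0.5788, 0.1176, 0.2119]
orientation: [179.9, -0.0, -88.7]
force: [-0.0, 0.4, -0.5]
opening: 0.04
```

```bash
python3 - <<'E'
from h import *
o=ctrl.get_obs(); print(o['tool_pos'],o['orientation'],o['force'])
c,p,d=snap('wrist'); save('w4',p); ct,pt,dt=snap('top'); save('t4',pt)
V,U=np.mgrid[:420,:560]
for nm,cc,dd in(('w',c,d),('t',ct,dt)):
    W=world(cc,U,V,dd)*1000; near=(dd>0)&(np.abs(W[...,0]-579)<95)&(np.abs(W[...,1]-195)<70)
    for lab,a,b in(('plate',97,104.5),('rib',118,130),('pinsup',90,95)):
        m=near&(W[...,2]>a)&(W[...,2]<b); n,l,s,ce=cv2.connectedComponentsWithStats(m.astype(np.uint8))
        if n<2: continue
        i=1+s[1:,4].argmax(); q=W[l==i]; print(nm,lab,s[i,4],[np.round(x,1) for x in cv2.minAreaRect(q[:,:2].astype(np.float32))],np.median(q[:,2]))
        if lab=='plate':
            A=np.c_[q[:,:2]-[579,195],np.ones(len(q))]; print('tilt/deg',np.degrees(np.linalg.lstsq(A,q[:,2],rcond=None)[0][:2]))
E
```

```text
[0.57881054 0.11758709 0.21192655] [ 1.79943986e+02 -1.79586766e-02 -8.86602317e+01] [-0.00667916  0.42639498 -0.46091757]
w plate 2638 [array([576. , 162.6]), array([146.7,  31.1]), np.float64(1.4)] 100.82756045783725
tilt/deg [-0.03901325  1.0882178 ]
w rib 292 [array([577.8, 209.1]), array([ 9.5, 28.4]), np.float64(1.5)] 124.86900187961692
w pinsup 3435 [array([579.6, 139.8]), array([189. ,  18.1]), np.float64(1.5)] 92.92353832885769
t plate 894 [array([581.2, 194.5]), array([161.4, 100.2]), np.float64(0.4)] 100.18950733161418
tilt/deg [-0.09904334  0.15540739]
t pinsup 1288 [array([579.4, 197. ]), array([187.4, 137.4]), np.float64(1.0)] 92.39626618345187
```

View pics/w4.png

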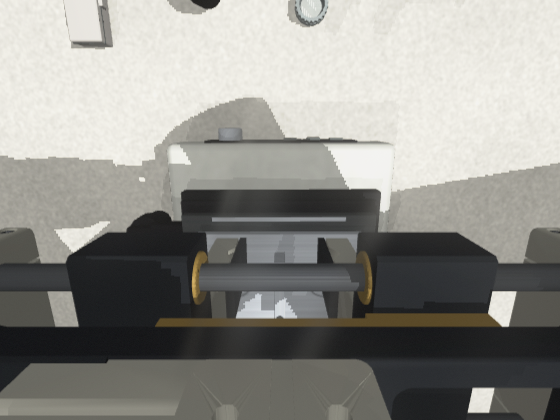

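Emit:
servo_tool([
  [-25,-10,0,0,0,0],
  [-30,-12,0,0,0,0],
  [-24,-10,0,0,0,0],
  [0,0,0,0,0,0],
  [0,0,0,0,0,0],
], fingers=50)

```text
clock: 12.58
tool_pos: [0.4995, 0.0868, 0.2129]
orientation: [-180.0, 0.0, -88.5]
force: [0.4, -0.4, 0.5]
opening: 0.0499
```

```bash
cat > ch.py <<'E'
from h import *
import sys
o=ctrl.get_obs(); print(o['tool_pos'],o['orientation'])
c,p,d=snap('wrist'); save('w'+sys.argv[1],p)
V,U=np.mgrid[:420,:560]; W=world(c,U,V,d)*1000
for x,y in((551,-77),(438,-110),(523,-158)):
    m=(d>0)&(np.hypot(W[...,0]-x,W[...,1]-y)<30)&(W[...,2]>10.5)&(W[...,2]<20)
    q=W[m]
    if len(q)<20: print(x,y,'none',len(q));continue
    (a,b),r=cv2.minEnclosingCircle(q[:,:2].astype(np.float32)); print((x,y),len(q),'circ',round(a,1),round(b,1),round(r,1),'z',np.median(q[:,2]).round(1),'rgb',p[m].mean(0).round())
E
python3 ch.py 5
```

```text
[0.49948607 0.08675477 0.2129294 ] [-1.79956369e+02  2.45419627e-02 -8.85071111e+01]
(551, -77) 443 circ 550.8 -75.9 17.3 z 14.3 rgb [173. 179. 176.]
(438, -110) 246 circ 437.5 -108.6 16.9 z 14.3 rgb [156. 163. 161.]
523 -158 none 0
```

View pics/w5.png

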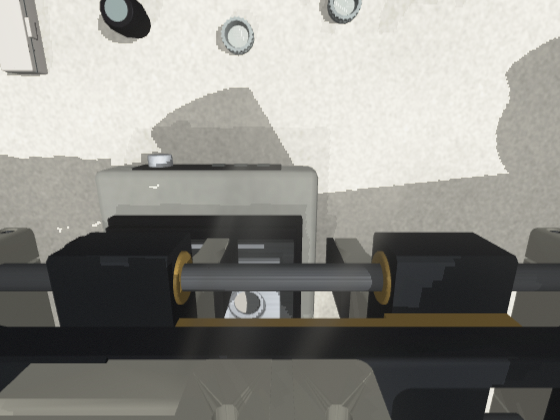

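Emit:
servo_tool([
  [12,-20,-10,0,0,0],
  [20,-30,-20,0,0,0],
  [15,-22,-30,0,0,0],
  [5,-5,-20,0,0,0],
  [0,0,0,0,0,0],
])

```text
clock: 13.05
tool_pos: [0.5512, 0.0079, 0.1273]
orientation: [179.6, -0.1, -88.7]
force: [-0.4, -0.7, -1.1]
opening: 0.0502
```

Emit:
servo_tool([
  [0,0,0,0,0,0],
  [0,0,0,0,0,0],
])

```text
clock: 13.22
tool_pos: [0.553, 0.0101, 0.1332]
orientation: [-180.0, -0.0, -88.5]
force: [0.1, -0.4, 0.7]
opening: 0.0499
```

```bash
python3 ch.py 6
```

```text
[0.55301551 0.0101134  0.13324351] [-1.79969267e+02 -1.58672839e-02 -8.85299925e+01]
(551, -77) 585 circ 551.1 -76.2 17.4 z 14.6 rgb [169. 174. 170.]
(438, -110) 746 circ 437.5 -110.2 17.5 z 14.5 rgb [150. 156. 154.]
(523, -158) 400 circ 521.9 -156.4 17.2 z 14.6 rgb [176.  61.  58.]
```

Emit:
servo_tool([
  [-1.4,-20,-5,0,0,0],
  [0,-30,-15,0,0,0],
  [0,-26,-30,0,0,0],
  [0,-10,-30,0,0,0],
  [0,0,-25,0,0,0],
])

```text
clock: 13.68
tool_pos: [0.5514, -0.0774, 0.028]
orientation: [-179.8, 0.0, -88.6]
force: [-0.2, 0.3, -1.2]
opening: 0.0502
```

Emit:
servo_tool([
  [0,0,-15,0,0,0],
  [0,0,-4,0,0,0],
  [0,0,0,0,0,0],
  [0,0,0,0,0,0],
])

```text
clock: 14.02
tool_pos: [0.5521, -0.0758, 0.0102]
orientation: [-179.9, 0.0, -88.5]
force: [0.9, 0.5, 0.2]
opening: 0.0498
```

Emit:
servo_tool([
  [-0.3,0,-3,0,0,0],
  [0,0,0,0,0,0],
  [0,0,0,0,0,0],
])

```text
clock: 14.27
tool_pos: [0.5511, -0.0762, 0.0065]
orientation: [-179.9, 0.0, -88.5]
force: [-0.6, -0.6, 0.1]
opening: 0.0502
```

Emit:
servo_tool([
  [0,0,0,0,0,0],
  [0,0,0,0,0,0],
  [0,0,0,0,0,0],
  [0,0,0,0,0,0],
  [0,0,0,0,0,0],
], fingers=20)

```text
clock: 14.68
tool_pos: [0.5507, -0.0766, 0.0058]
orientation: [-180.0, 0.0, -88.6]
force: [-0.7, -0.2, 4.2]
opening: 0.0337
```

Emit:
servo_tool([
  [0,0,0,0,0,0],
  [0,0,3,0,0,0],
  [0,0,10,0,0,0],
  [0,0,20,0,0,0],
  [0,0,30,0,0,0],
])

```text
clock: 15.1
tool_pos: [0.5484, -0.0769, 0.0675]
orientation: [179.7, -0.0, -88.6]
force: [1.0, -0.0, -0.6]
opening: 0.0337
```

Emit:
servo_tool([
  [-5,5,35,0,0,7],
  [-9,20,35,0,0,7],
  [-9,25,30,0,0,7],
  [-9,25,20,0,0,7],
  [-9,25,10,0,0,7],
])

```text
clock: 15.52
tool_pos: [0.5101, 0.0244, 0.2027]
orientation: [-179.7, -0.1, -53.2]
force: [1.4, 0.5, -0.5]
opening: 0.0337
```

Emit:
servo_tool([
  [-9,25,0,0,0,7],
  [-9,25,0,0,0,7],
  [-9,25,0,0,0,7],
  [-9,25,0,0,0,7],
  [-9,25,0,0,0,7],
])

```text
clock: 15.93
tool_pos: [0.4636, 0.1493, 0.1994]
orientation: [-180.0, -0.0, -18.2]
force: [-0.3, 0.2, -0.0]
opening: 0.0338
```

Emit:
servo_tool([
  [-8,25,0,0,0,7],
  [-6,15,0,0,0,7],
  [-2,9,0,0,0,6],
  [0,0,0,0,0,0],
  [0,0,0,0,0,0],
])

```text
clock: 16.35
tool_pos: [0.4481, 0.1976, 0.199]
orientation: [-180.0, -0.0, 1.4]
force: [-0.2, 0.4, -1.6]
opening: 0.0335
```

```bash
cat > plate.py <<'E'
from h import *
import sys
o=ctrl.get_obs(); print(o['tool_pos'],o['orientation'],o['opening'])
c,p,d=snap('wrist'); save('w'+sys.argv[1],p)
V,U=np.mgrid[:420,:560]
for nm,cc,dd in(('w',c,d),):
    W=world(cc,U,V,dd)*1000; near=(dd>0)&(np.abs(W[...,0]-579)<92)&(np.abs(W[...,1]-196)<66)
    for lab,a,b in(('plate',97.5,105),('rib',118,130)):
        m=near&(W[...,2]>a)&(W[...,2]<b); n,l,s,ce=cv2.connectedComponentsWithStats(m.astype(np.uint8))
        i=1+s[1:,4].argmax(); q=W[l==i]; print(nm,lab,s[i,4],[np.round(x,1) for x in cv2.minAreaRect(q[:,:2].astype(np.float32))],np.median(q[:,2]))
E
python3 plate.py 7; python3 -c "
from h import *
c,p,d=snap('top');a=cv2.resize(p[130:260,20:220],None,fx=2.8,fy=2.8,interpolation=2)
w=cv2.imread('pics/w7.png')[:,:,::-1]
save('c7',np.vstack([cv2.resize(w,(448,336)),cv2.resize(a,(448,264))]))"
```

```text
[0.4481234  0.19759797 0.19899908] [-1.79991258e+02 -4.48247023e-03  1.35952179e+00] 0.03352857482033438
w plate 14892 [array([553.7, 197.8]), array([110.9, 100.5]), np.float64(1.4)] 100.81937784710671
w rib 1650 [array([578. , 198.4]), array([10.5, 64. ]), np.float64(1.7)] 124.6780648261803
```

View pics/c7.png

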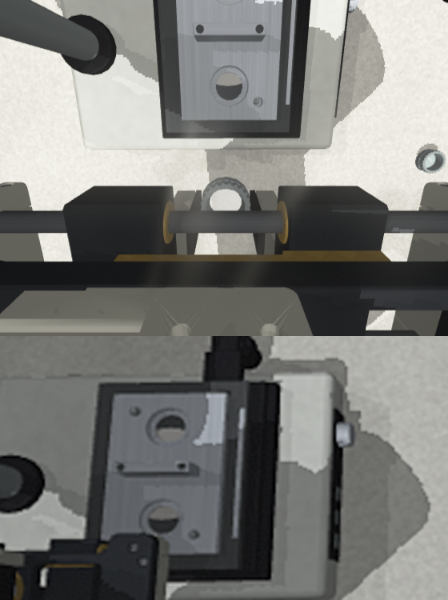

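```bash
cat > held.py <<'E'
from h import *
from scipy.optimize import least_squares
o=ctrl.get_obs(); t=o['tool_pos']*1000
c,p,d=snap('wrist'); V,U=np.mgrid[:420,:560]; W=world(c,U,V,d)*1000-t
m=(d>0)&(abs(W[...,2])<25)&(abs(W[...,1])<17)&(W[...,0]>3)&(W[...,0]<40)
q=W[m]; print(len(q),'z pct',np.percentile(q[:,2],[2,10,50,90,98]).round(1))
tm=m&(W[...,2]>np.percentile(q[:,2],90)-2.5)
# front (largest x) per y bin of the top rim
P=[]
for y in np.arange(-12,13,2):
    s=W[tm&(abs(W[...,1]-y)<1)]
    if len(s)>2: P.append([s[:,0].max(),y,s[:,0].min(),np.median(s[:,2])])
P=np.array(P); print(P.round(1))
r=least_squares(lambda v:np.hypot(P[:,0]-v[0],P[:,1]-v[1])-17.5,[0,0],loss='soft_l1'); print('chamber centre rel tcp (world axes)',r.x.round(2),r.cost)
A=np.c_[W[tm][:,:2],np.ones(tm.sum())];print('tilt',np.degrees(np.linalg.lstsq(A,W[tm][:,2],rcond=None)[0][:2]))
E
python3 held.py
```

```text
1287 z pct [-4.  -3.1  6.2  9.6 19.2]
[[ 10.9 -12.    3.3   9.1]
 [ 13.4 -10.    4.5   8.9]
 [ 13.2  -8.    8.7   8.8]
 [ 15.9  -6.   10.4   8.9]
 [ 15.8  -4.   11.7   8.8]
 [ 16.6  -2.   12.1   9. ]
 [ 16.8   0.   12.9   8.9]
 [ 16.5   2.   12.4   8.7]
 [ 16.8   4.   12.1   9. ]
 [ 15.7   6.   11.8   8.9]
 [ 15.7   8.   10.2   9. ]
 [ 13.9  10.    8.1   8.8]
 [ 13.1  12.    5.8   8.9]]
chamber centre rel tcp (world axes) [-0.74  1.01] 0.8713567622122855
tilt [-8.23711875 -6.87943513]
```

Emit:
servo_tool([
  [20,0.3,0,0,0,0],
  [38,0.4,0,0,0,0],
  [40,0.4,0,0,0,0],
  [38,0.2,0,0,0,0],
  [30,0,-10,0,0,0],
])

```text
clock: 16.92
tool_pos: [0.6183, 0.1979, 0.1901]
orientation: [-180.0, -0.2, 1.3]
force: [1.1, 1.2, 0.2]
opening: 0.0337
```

Emit:
servo_tool([
  [10.8,0,-25,0,0,0],
  [0,0,-30,0,0,0],
  [0,0,-20,0,0,0],
  [0,0,0,0,0,0],
  [0,0,0,0,0,0],
])

```text
clock: 17.33
tool_pos: [0.625, 0.1974, 0.1127]
orientation: [179.9, 0.1, 1.3]
force: [0.3, 0.7, 0.1]
opening: 0.034
```

```bash
python3 held.py | tail -2; python3 plate.py 8
```

```text
chamber centre rel tcp (world axes) [-0.57  1.01] 1.189203712708579
tilt [-9.1016582  -6.53671003]
[0.62588864 0.19820581 0.11443558] [ 1.79972045e+02 -2.99107879e-02  1.37410721e+00] 0.033928600338143225
w plate 6749 [array([640.7, 199.9]), array([ 35.6, 100.4]), np.float64(1.5)] 100.84781475751328
w rib 1410 [array([632.1, 199.6]), array([22.2, 65.3]), np.float64(1.1)] 123.32620622322236
```

Emit:
servo_tool([
  [-0.8,0.5,-3,0,0,0],
  [0,0,-3,0,0,0],
  [0,0,-2,0,0,0],
  [0,0,0,0,0,0],
  [0,0,0,0,0,0],
])

```text
clock: 17.85
tool_pos: [0.6244, 0.1993, 0.1058]
orientation: [-180.0, -0.0, 1.4]
force: [1.2, 0.5, -0.1]
opening: 0.0338
```

Emit:
servo_tool([
  [0,0,-1,0,0,0],
  [0,0,-1,0,0,0],
  [0,0,0,0,0,0],
  [0,0,0,0,0,0],
])

```text
clock: 18.18
tool_pos: [0.6244, 0.1992, 0.1035]
orientation: [180.0, 0.0, 1.4]
force: [0.0, 1.0, -0.8]
opening: 0.0336
```

Emit:
servo_tool([
  [0,0,-0.5,0,0,0],
  [0,0,-0.5,0,0,0],
  [0,0,0,0,0,0],
  [0,0,0,0,0,0],
])

```text
clock: 18.52
tool_pos: [0.6245, 0.1992, 0.1025]
orientation: [180.0, 0.0, 1.4]
force: [0.1, -1.2, 0.1]
opening: 0.0337
```

Emit:
servo_tool([
  [0,0,-0.5,0,0,0],
  [0,0,-0.5,0,0,0],
  [0,0,0,0,0,0],
  [0,0,0,0,0,0],
])

```text
clock: 18.85
tool_pos: [0.6244, 0.1993, 0.1015]
orientation: [-180.0, 0.0, 1.4]
force: [0.6, -0.4, -0.6]
opening: 0.0337
```

Emit:
servo_tool([
  [0,0,-0.5,0,0,0],
  [0,0,0,0,0,0],
  [0,0,0,0,0,0],
])

```text
clock: 19.1
tool_pos: [0.6244, 0.1992, 0.101]
orientation: [180.0, 0.0, 1.4]
force: [0.3, -0.5, 0.4]
opening: 0.0343
```

Emit:
servo_tool([
  [0,0,-0.5,0,0,0],
  [0,0,0,0,0,0],
  [0,0,0,0,0,0],
])

```text
clock: 19.35
tool_pos: [0.6245, 0.1993, 0.1008]
orientation: [-180.0, -0.0, 1.4]
force: [-1.5, -0.3, 1.7]
opening: 0.0339
```

Emit:
servo_tool([
  [0,0,0,0,0,0],
  [0,0,0,0,0,0],
  [0,0,0.5,0,0,0],
  [0,0,0,0,0,0],
  [0,0,0,0,0,0],
], fingers=48)

```text
clock: 19.77
tool_pos: [0.6244, 0.1992, 0.101]
orientation: [180.0, 0.0, 1.4]
force: [-1.1, 0.2, -0.4]
opening: 0.0477
```

Emit:
servo_tool([
  [0,0,5,0,0,0],
  [0,0,15,0,0,0],
  [0,0,30,0,0,0],
  [-20,0,35,0,0,0],
  [-30,0,15,0,0,0],
])

```text
clock: 20.18
tool_pos: [0.5771, 0.1998, 0.205]
orientation: [-179.9, -0.3, 1.4]
force: [0.1, 0.8, 1.8]
opening: 0.0479
```

Emit:
servo_tool([
  [-40,0,0,0,0,0],
  [-40,0,0,0,0,0],
  [-35,0,0,0,0,0],
  [-10,0,0,0,0,0],
  [0,0,0,0,0,0],
])

```text
clock: 20.6
tool_pos: [0.4474, 0.1991, 0.2024]
orientation: [-179.9, -0.1, 1.5]
force: [0.3, -0.5, 0.3]
opening: 0.0481
```

```bash
cat > pk.py <<'E'
from h import *
V,U=np.mgrid[:420,:560]
for nm in('wrist','top'):
    c,p,d=snap(nm); save(nm+'_pk',p); W=world(c,U,V,d)*1000
    for s in(1,-1):
        x,y=578.7+s*46,198+s*1.15; m=(d>0)&(np.hypot(W[...,0]-x,W[...,1]-y)<27)&(W[...,2]>105.5)&(W[...,2]<116); q=W[m]
        if len(q)<15: print(nm,s,'none',len(q));continue
        A=np.c_[q[:,:2]-q[:,:2].mean(0),np.ones(len(q))]; k=np.linalg.lstsq(A,q[:,2],rcond=None)[0]
        print(nm,s,len(q),np.round(cv2.minEnclosingCircle(q[:,:2].astype(np.float32))[0],1),'z',np.percentile(q[:,2],[10,50,90]).round(1),'tilt',np.degrees(k[:2]).round(1))
E
python3 pk.py
```

```text
wrist 1 none 4
wrist -1 none 0
top 1 124 [626.4 197.3] z [106.8 108.9 110.6] tilt [ 1.1 -1.2]
top -1 none 0
```

View pics/wrist_pk.png

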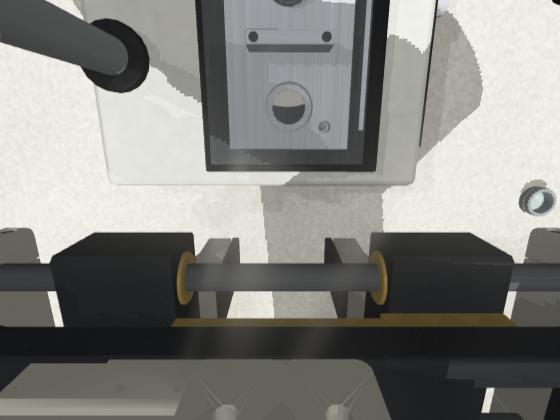

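Emit:
servo_tool([
  [-1,-20,0,0,0,0],
  [-1,-38,0,0,0,0],
  [-1,-40,0,0,0,0],
  [-1,-40,0,0,0,0],
  [-1,-40,0,0,0,0],
])

```text
clock: 21.12
tool_pos: [0.4453, 0.0196, 0.2011]
orientation: [180.0, -0.0, 1.4]
force: [1.7, -0.1, 0.4]
opening: 0.0478
```

Emit:
servo_tool([
  [-1,-40,-20,0,0,0],
  [-1,-40,-20,0,0,0],
  [-1,-30,-25,0,0,0],
  [-1,-15,-30,0,0,0],
  [0,-6,-30,0,0,0],
])

```text
clock: 21.53
tool_pos: [0.4415, -0.1071, 0.0778]
orientation: [180.0, -0.1, 1.2]
force: [-0.4, 0.8, -0.8]
opening: 0.0479
```

Emit:
servo_tool([
  [0,0,-25,0,0,0],
  [0,0,-20,0,0,0],
  [0,0,0,0,0,0],
  [0,0,0,0,0,0],
])

```text
clock: 21.87
tool_pos: [0.4407, -0.105, 0.0329]
orientation: [179.9, 0.2, 1.4]
force: [-0.2, -0.4, 0.8]
opening: 0.048
```

```bash
cat > near.py <<'E'
from h import *
t=ctrl.get_obs()['tool_pos']*1000; print(t)
for n in('wrist','top'):
    c,p,d=snap(n); V,U=np.mgrid[:420,:560]; W=world(c,U,V,d)*1000
    m=(d>0)&(np.hypot(W[...,0]-438.5,W[...,1]+110)<26)&(W[...,2]>8)&(W[...,2]<18);q=W[m]; print(n,len(q),q.min(0) if len(q) else '',q.max(0) if len(q) else '')
E
python3 near.py
```

```text
[ 440.69371705 -105.01563038   32.92170498]
wrist 1187 [ 424.29304392 -126.69662223    8.01277972] [455.16268828 -92.58850694  16.95758703]
top 0
```

Emit:
servo_tool([
  [-2.3,-4.8,0,0,0,0],
  [0,0,0,0,0,0],
  [0,0,-12,0,0,0],
  [0,0,-10,0,0,0],
  [0,0,-4,0,0,0],
])

```text
clock: 22.38
tool_pos: [0.4383, -0.1091, 0.0079]
orientation: [-180.0, -0.0, 1.4]
force: [-0.4, 0.2, -0.2]
opening: 0.0483
```

Emit:
servo_tool([
  [0,0,0,0,0,0],
  [0,0,0,0,0,0],
])

```text
clock: 22.55
tool_pos: [0.4386, -0.1091, 0.0083]
orientation: [180.0, -0.0, 1.4]
force: [1.0, 0.3, 0.2]
opening: 0.0476
```

Emit:
servo_tool([
  [0,-0.5,-2,0,0,0],
  [0,0,0,0,0,0],
])

```text
clock: 22.72
tool_pos: [0.4386, -0.1096, 0.0061]
orientation: [-180.0, -0.1, 1.4]
force: [0.0, 0.2, -0.4]
opening: 0.0483
```

Emit:
servo_tool([
  [0,0,0,0,0,0],
  [0,0,0,0,0,0],
  [0,0,0,0,0,0],
  [0,0,0,0,0,0],
  [0,0,0,0,0,0],
], fingers=20)

```text
clock: 23.13
tool_pos: [0.4384, -0.1096, 0.006]
orientation: [180.0, -0.0, 1.4]
force: [-0.4, 0.1, 3.3]
opening: 0.0336
```

Emit:
servo_tool([
  [0,0,0,0,0,0],
  [0,0,3,0,0,0],
  [0,0,15,0,0,0],
  [0,0,30,0,0,0],
  [0,0,35,0,0,0],
])

```text
clock: 23.55
tool_pos: [0.4364, -0.1098, 0.0883]
orientation: [180.0, 0.3, 1.4]
force: [0.5, 1.4, -1.2]
opening: 0.0335
```

Emit:
servo_tool([
  [0,0,35,0,0,0],
  [0,15,35,0,0,0],
  [2,30,20,0,0,0],
  [4,38,10,0,0,0],
  [8,38,0,0,0,0],
])

```text
clock: 23.97
tool_pos: [0.453, 0.0127, 0.1921]
orientation: [-179.9, -0.3, 1.3]
force: [2.3, -1.0, -1.1]
opening: 0.0337
```

Emit:
servo_tool([
  [16,36,0,0,0,0],
  [16,36,0,0,0,0],
  [16,36,0,0,0,0],
  [16,36,0,0,0,0],
  [12,30,0,0,0,0],
])

```text
clock: 24.38
tool_pos: [0.5289, 0.1879, 0.1887]
orientation: [-180.0, 0.0, 1.5]
force: [0.3, -0.5, -0.2]
opening: 0.0334
```

Emit:
servo_tool([
  [4,10,0,0,0,0],
  [0,0,0,0,0,0],
  [0,0,0,0,0,0],
])

```text
clock: 24.63
tool_pos: [0.5317, 0.1954, 0.1881]
orientation: [180.0, 0.1, 1.5]
force: [-0.5, -0.2, -0.5]
opening: 0.0341
```

```bash
python3 held.py; python3 plate.py 9
```

```text
1263 z pct [-4.2 -3.3  6.4  9.5 19.7]
[[ 11.1 -12.    3.    8.9]
 [ 11.9 -10.    4.3   8.9]
 [ 13.9  -8.    7.9   8.6]
 [ 15.1  -6.    9.6   8.9]
 [ 15.6  -4.   11.3   8.6]
 [ 15.4  -2.   12.4   8.6]
 [ 16.3   0.   11.9   8.7]
 [ 15.8   2.   12.    8.7]
 [ 16.3   4.   11.8   8.8]
 [ 15.6   6.   11.6   8.6]
 [ 14.9   8.   10.4   8.7]
 [ 14.2  10.    8.4   8.7]
 [ 12.8  12.    4.    8.6]]
chamber centre rel tcp (world axes) [-1.17  1.18] 0.5636431986044939
tilt [-8.19762066 -7.64059218]
[0.53158591 0.19471128 0.18836254] [1.79964912e+02 6.91891287e-02 1.43096994e+00] 0.033663663769794495
w plate 18558 [array([578.5, 198.4]), array([159.4, 100.5]), np.float64(1.5)] 100.81877996566978
w rib 1210 [array([578.5, 198.3]), array([ 9.7, 63.9]), np.float64(1.5)] 124.85065723046986
```

Emit:
servo_tool([
  [1.7,1.7,-20,0,0,0],
  [0,0,-30,0,0,0],
  [0,0,-22,0,0,0],
  [0,0,0,0,0,0],
  [0,0,0,0,0,0],
])

```text
clock: 25.15
tool_pos: [0.5334, 0.1956, 0.1167]
orientation: [179.9, 0.1, 1.4]
force: [-0.5, 0.3, -0.2]
opening: 0.0337
```

Emit:
servo_tool([
  [0,0,-3,0,0,0],
  [0,0,0,0,0,0],
  [0,0,0,0,0,0],
])

```text
clock: 25.4
tool_pos: [0.5346, 0.1973, 0.1152]
orientation: [-179.9, -0.1, 1.4]
force: [-0.6, -0.4, 0.6]
opening: 0.0337
```

Emit:
servo_tool([
  [-1.2,-0.6,-3,0,0,0],
  [0,0,-3,0,0,0],
  [0,0,-1.5,0,0,0],
  [0,0,0,0,0,0],
  [0,0,0,0,0,0],
])

```text
clock: 25.82
tool_pos: [0.5327, 0.1965, 0.1061]
orientation: [180.0, 0.0, 1.4]
force: [-0.5, -0.0, -0.2]
opening: 0.0336
```

Emit:
servo_tool([
  [0,0,0,0,0,0],
  [0,0,0,0,0,0],
])

```text
clock: 25.98
tool_pos: [0.5328, 0.1965, 0.1063]
orientation: [180.0, -0.0, 1.4]
force: [-0.2, 1.2, 0.0]
opening: 0.0338
```

Emit:
servo_tool([
  [0.3,0.1,-1,0,0,0],
  [0,0,-0.5,0,0,0],
  [0,0,-0.5,0,0,0],
  [0,0,0,0,0,0],
])

```text
clock: 26.32
tool_pos: [0.533, 0.1965, 0.1042]
orientation: [180.0, 0.0, 1.4]
force: [-1.0, -1.1, -1.0]
opening: 0.0338
```

Emit:
servo_tool([
  [0,0,-0.5,0,0,0],
  [0,0,-0.5,0,0,0],
  [0,0,-0.5,0,0,0],
  [0,0,0,0,0,0],
  [0,0,0,0,0,0],
])

```text
clock: 26.73
tool_pos: [0.5331, 0.1966, 0.1028]
orientation: [180.0, 0.0, 1.4]
force: [0.4, 0.4, -0.9]
opening: 0.0339
```

Emit:
servo_tool([
  [0,0,-0.5,0,0,0],
  [0,0,-0.5,0,0,0],
  [0,0,0,0,0,0],
  [0,0,0,0,0,0],
])

```text
clock: 27.07
tool_pos: [0.5331, 0.1966, 0.1018]
orientation: [180.0, 0.0, 1.4]
force: [-0.1, -0.8, -0.3]
opening: 0.0336
```

Emit:
servo_tool([
  [0,0,-0.5,0,0,0],
  [0,0,0,0,0,0],
  [0,0,0,0,0,0],
])

```text
clock: 27.32
tool_pos: [0.5331, 0.1966, 0.1013]
orientation: [180.0, 0.0, 1.4]
force: [-1.1, 1.1, 0.4]
opening: 0.0336
```

Emit:
servo_tool([
  [0,0,-0.5,0,0,0],
  [0,0,0,0,0,0],
  [0,0,0,0,0,0],
])

```text
clock: 27.57
tool_pos: [0.5332, 0.1967, 0.101]
orientation: [-180.0, -0.0, 1.4]
force: [-0.3, 0.3, 1.0]
opening: 0.0336
```

Emit:
servo_tool([
  [0,0,-0.4,0,0,0],
  [0,0,0,0,0,0],
  [0,0,0,0,0,0],
])

```text
clock: 27.82
tool_pos: [0.5332, 0.1966, 0.1009]
orientation: [-180.0, -0.0, 1.4]
force: [-2.6, -0.1, 5.5]
opening: 0.0339
```

Emit:
servo_tool([
  [0,0,0,0,0,0],
  [0,0,0,0,0,0],
  [0,0,0.5,0,0,0],
  [0,0,0,0,0,0],
  [0,0,0,0,0,0],
], fingers=48)

```text
clock: 28.23
tool_pos: [0.5331, 0.1966, 0.1008]
orientation: [180.0, 0.0, 1.4]
force: [-0.6, 0.5, -0.1]
opening: 0.0477
```

Emit:
servo_tool([
  [0,0,5,0,0,0],
  [0,0,15,0,0,0],
  [0,0,30,0,0,0],
  [-20,0,35,0,0,0],
  [-30,0,15,0,0,0],
])

```text
clock: 28.65
tool_pos: [0.4857, 0.1975, 0.2047]
orientation: [-179.9, -0.3, 1.4]
force: [0.4, 1.7, 2.0]
opening: 0.0478
```

Emit:
servo_tool([
  [-20,-15,0,0,0,0],
  [-10,-38,0,0,0,0],
  [0,-40,0,0,0,0],
  [0,-40,0,0,0,0],
  [0,-40,0,0,0,0],
])

```text
clock: 29.07
tool_pos: [0.4526, 0.0224, 0.2018]
orientation: [-180.0, -0.1, 1.5]
force: [1.3, 0.7, 0.3]
opening: 0.0481
```

Emit:
servo_tool([
  [0,-30,0,0,0,0],
  [0,0,0,0,0,0],
  [0,0,0,0,0,0],
  [0,0,0,0,0,0],
])

```text
clock: 29.4
tool_pos: [0.4532, -0.0065, 0.2012]
orientation: [-180.0, -0.0, 1.4]
force: [-0.2, 0.7, 0.2]
opening: 0.0479
```

```bash
python3 pk.py; python3 - <<'E'
from h import *
c,p,d=snap('top'); V,U=np.mgrid[:420,:560]; W=world(c,U,V,d)*1000
m=(d>0)&(abs(W[...,0]-580)<90)&(abs(W[...,1]-195)<62)&(abs(W[...,2]-100)<3.5); q=W[m]
print(np.median(q[:,2]),[np.round(x,1) for x in cv2.minAreaRect(q[:,:2].astype(np.float32))])
a=p[150:250,40:150]; save('fin',cv2.resize(a,None,fx=5,fy=5,interpolation=2))
E
```

```text
wrist 1 15 [607.  199.3] z [105.9 106.8 108.1] tilt [-76.2  -1.7]
wrist -1 970 [531.8 198.7] z [106.8 109.4 110.7] tilt [-0.1 -0.1]
top 1 16 [636.7 189.1] z [106.3 108.7 110.4] tilt [-15.6  19. ]
top -1 none 0
100.24068178101976 [array([638.1, 186.1]), array([46.1, 78.9]), np.float64(0.6)]
```

View pics/fin.png

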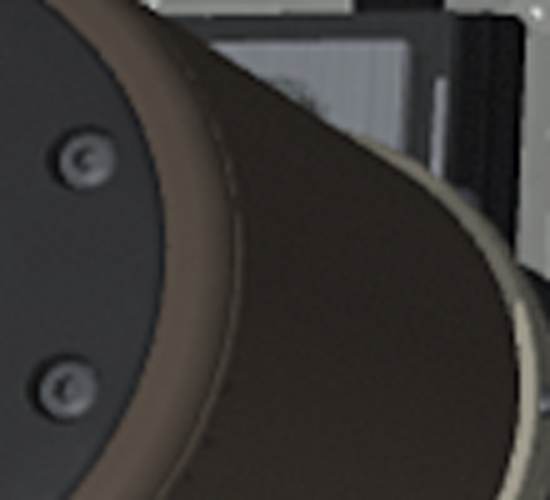

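Emit:
servo_tool([
  [0,-38,0,0,0,0],
  [0,-40,0,0,0,0],
  [0,-40,0,0,0,0],
  [0,-40,0,0,0,0],
  [0,-40,0,0,0,0],
])

```text
clock: 29.97
tool_pos: [0.4534, -0.2051, 0.2011]
orientation: [180.0, -0.0, 1.6]
force: [0.5, 0.2, 0.0]
opening: 0.0479
```

Emit:
servo_tool([
  [0,-40,0,0,0,0],
  [0,-20,0,0,0,0],
  [0,0,0,0,0,0],
  [0,0,0,0,0,0],
])

```text
clock: 30.3
tool_pos: [0.4532, -0.2646, 0.2003]
orientation: [-180.0, 0.1, 1.4]
force: [0.8, 0.2, 0.4]
opening: 0.0478
```

```bash
python3 pk.py; python3 - <<'E'
from h import *
c,p,d=snap('top'); V,U=np.mgrid[:420,:560]; W=world(c,U,V,d)*1000
m=(d>0)&(abs(W[...,0]-580)<90)&(abs(W[...,1]-195)<62)&(abs(W[...,2]-100)<3.5); q=W[m]
print(np.median(q[:,2]),[np.round(x,1) for x in cv2.minAreaRect(q[:,:2].astype(np.float32))])
a=cv2.resize(p[150:250,40:150],(616,560),interpolation=2); save('fin2',a)
E
```

```text
wrist 1 none 0
wrist -1 none 0
top 1 none 0
top -1 none 0
nan [array([0., 0.]), array([0., 0.]), np.float64(0.0)]
  return _methods._mean(a, axis=axis, dtype=dtype,
  ret = ret.dtype.type(ret / rcount)
```

View pics/fin2.png

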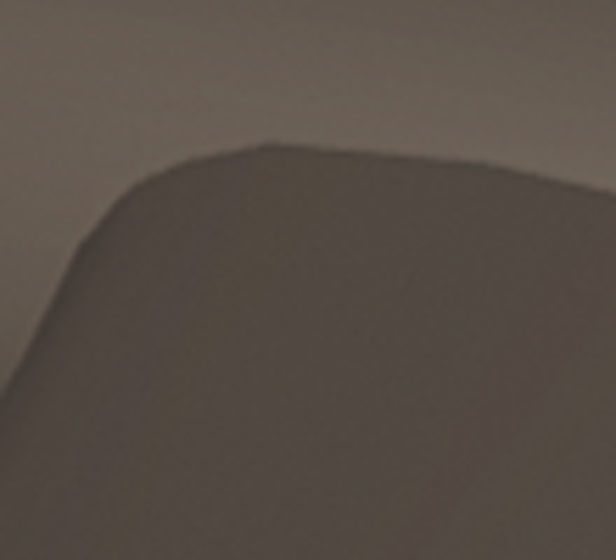

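```bash
sed -i "s/for nm in('wrist','top')/import sys\nfor nm in sys.argv[1:]/" pk.py; python3 pk.py scene; python3 - <<'E'
from h import *
p=cv2.imread('pics/scene_pk.png'); cv2.imwrite('pics/fin3.png',cv2.resize(p[235:375,265:445],(720,560),interpolation=2))
E
```

```text
scene 1 143 [627.1 199.6] z [106.3 110.1 112.3] tilt [-1.1  0.1]
scene -1 142 [530.2 200.7] z [106.6 110.1 112.6] tilt [-1.4 -0.6]
```

View pics/fin3.png

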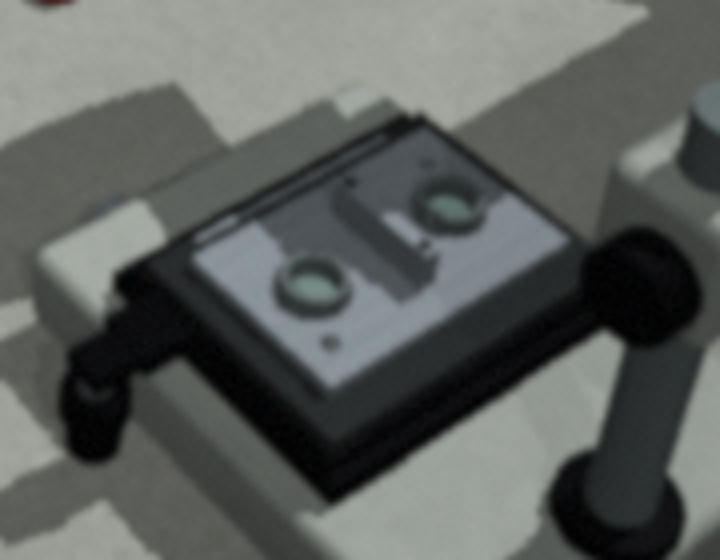

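Both chambers sit level in the pockets, at crop pixels (312,287) and (448,205). The plate is flat on the stage with a pin in the visible hole at (332,342), and the robot is clear of everything, so I am handing in.

```bash
python3 -c "
from plant import ctrl
print(ctrl.close_job(), ctrl.get_obs()['clock'])"
```

```text
the job is handed in; nothing more can be done
the job is handed in; nothing more can be done
```

The job is handed in at about 30 s of the 64 s allowed. The carrier plate is seated on both pins and flat on the stage, with one steel chamber in each pocket.

- **Plate:** I picked it up by the rib, lined a hole up with its pin in the top camera, and lowered it with small corrections. It came to rest 9 mm below nose height with a peak wrist force of about 14 N. Its top face measured about 100 mm (expected 92 + 8), and it was level to within 0.2° in the top camera.
- **Chambers:** Each was lowered until it touched the ledge (2–6 N) and only then released. Their top rims measured about 109 mm with the top or wrist camera and 110 mm with the scene camera, against 109 expected. Tilt was 1.2° or less in the top and wrist views and up to 1.4° in the scene view, which is within the noise.
- **Other objects:** I touched nothing else, including the red look-alike. I did not re-measure the other loose objects at the end.

Some checks were poor or disagreed:
- The arm blocked the top camera at the end, so two final pictures were useless. The final check rests on the scene view, which shows a pin in only one of the two holes.
- One wrist-camera tilt fit on the plate read 1.1°, from a partly hidden strip, so I discounted it.
- The fingers read 33.7 mm on the 35 mm chambers, and I did not find out why.
- I viewed 13 pictures, three more than the budget of 10.

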